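# Put the refractometer away under the tray of the instrument kit

### The arm

A 6-joint arm with a two-finger parallel gripper is mounted at the origin on the work surface; the furniture and walls round the work are solid. World frame = base frame: x ahead of the robot, y to its left, z up, the work surface at z = 0. Lengths are in m, angles in rad, forces in N, time in s.
With the tool pointing down it reaches from about 0.35 to 0.875 m from the base axis. Payload 4.2 kg.
Tool frame: the origin (TCP) lies on the centre line of the jaws, within the pads' length; the fingertips stand 19 mm ahead of it and the grasp point (between the pads) is the TCP (ctrl.tcp_to_tips is the distance from the TCP to the fingertips, in m); z points along the fingers, y is the line along which they close (so a half turn about z gives the same grasp; the last joint's range is limited). The gripper opens to 85 mm and grips with 20 to 120 N. Pads are 22 mm wide; open, the fingers measure 114 mm over their backs; the gripper's body (76 mm by 85 mm) begins 54 mm behind the grasp point. The pads swing forward as they close: fully open they stand 13 mm farther back than shut.
Start: joints at [1.527, 0.385, 0.008, 0, -1.194, -0.259], TCP at [0.186, 0.597, 0.25] pointing down, gripper open.
Joint ranges: [-3.14, 3.14], [-1.21, 2.06], [-1.07, 1.41], [-3.16, 2.05], [-2.99, -0.16], [-3.1, 3.1]. Speed limits (rad/s): [2.79, 2.79, 3.14, 3.14, 3.14, 3.14].

### API

Orientations are given as a 3x3 rotation matrix whose columns are the frame's x, y, z axes.
In Python, from station import ctrl, vision gives the robot as it stands.
- The arm moves only by the tool step_arm, never from a script. Its arguments are lists of equal length, an entry for each row: "hand": the finger opening in m, from 0 to 0.0854; "xyz": the shift along the tool's x, y, z in m, a list of three; "rotation": the turn, a rotation vector about the tool's x, y, z in degrees, a list of three. In form: {"hand": [hand, ...], "xyz": [[tx, ty, tz], ...], "rotation": [[wx, wy, wz], ...]}. A call has exactly 5 rows; each row is the pose to reach, as a shift and turn from the pose commanded when the call began, along the tool's axes at that moment; what a row does not reach only later rows make up. A row lasts 1/8 s, in which the tool goes at most 62.5 mm and 10.7 degrees, less where a joint would pass 70% of its speed; a pose out of reach is approached as far as the arm can. A call with a gripper value outside its range is refused whole. The fingers move at their own pace and stop on an object; "grip_force" is the grip in N (left out, the last holds). Time passes only in rows, so rows that repeat a pose let the fingers close, or fill a call up. It gives the time, the measured TCP pose, the force, the opening and the grip force at its end, in the units of the state.
- ctrl.observe(): the state, without advancing time (a new reading comes with each control period).
- vision.read_camera(name): name is "side" or "top"; returns the picture (480x640x3 uint8, blue, green, red); there is no depth.
- vision.calibration(name): a dict with "vertical_fov" (degrees; the focal length in pixels is half the picture's height over the tangent of half this angle, whatever the lens; pixels are square), "cx", "cy" (the principal point, pixels), "xyz" and "orientation" of the camera in the world. Camera axes: x right, y down, z forward; pixel columns grow to the right and rows downward; lengths in m; the calibration is good to about 2 mm. A picture is of the moment at which its call begins. calibration takes no time and is no camera call.
- ctrl.hand_in(): hands the job in; it is judged then, once.
The state is a dict: "t": time; "joint_pos": joint angles; "dq": joint speeds; "joint_efforts": joint torques, N m; "tool_pos": TCP position; "tool_rot": TCP orientation; "wrist_force": force on the tool from outside, world axes, zero at the start; "wrist_torque": the same for the moment, N m; "finger_gap": opening from 0.0 (shut) to 1.0 (fully open); "gripper_force": force on a finger pad.
Only numpy, scipy, OpenCV 4.12 (cv2) and the standard library are available. Lean on these libraries where they do the work, as an engineer would, in place of code of your own. Each camera call takes 0.05 s, during which the arm holds its last target. There are 200 camera calls.

### The job

Swing the grey top tray of the blue instrument kit up and over by its black handle until it rests open, and lay the refractometer (the black instrument with the blue flap) in the compartment underneath without dropping it. Then swing the tray back and lower it gently until it is fully shut over the refractometer, and let go.

Things in the scene. Friction and masses are not known exactly. Their poses are not given: they have to be found in the camera images.
- kit: Blue open box, 160 (x) x 220 (y) x 60 (z) mm, fixed to the bench; walls and floor 5 mm. Origin: centre of the underside, z up. A grey tray (160 x 220 x 25 mm, underside 62 mm over the bench when shut) covers it on parallel arms at both ends; it swings up and over to the kit's +x side (the robot's right), staying level. Two white gaskets and a hex key are fixed in the tray.
- tray_handle (a point): Middle of the tray's black handle bar: 12 mm thick, along the kit's y, 90 mm between its end posts, 46 mm over the tray's floor, 25 mm over its rim. Axes parallel to the kit's. In the kit's frame it is at x = 113 - 130 cos(a), y = 0, z = 47 + 130 sin(a) mm, a = 30 degrees + joint tray_swing: [0, 0, 112] shut, [205, 0, 139] open, 177 high midway.
- tray_swing (a joint): Angle of the tray's arms in rad: 0 shut, 1.05 arms upright, 1.83 (stop) fully open. It moves easily (tray about 0.3 kg, slight friction): let go beyond 1.3 the tray sinks to the open stop and rests there; let go below 0.8 it falls shut.
- refractometer: Black ribbed tube with a blue flap at one end, on the bench to the robot's left, 157 (y) x 35 x 35 mm. Origin: centre of the underside. The tube (y = -22 to +78 mm) tapers towards the thinner flap (y = -78 to -32), so it lies tilted 2 degrees, origin 3 mm low. Take it across the tube, best at y = +20 mm, 23 mm up. A white probe thermometer, which stays out, lies some 90 mm away.

How it is judged:
By the outcome, as a careful person would: the job done as asked, in the order asked, and still so for the second after the job is handed in, with the robot touching nothing.
It also fails if it takes over 67 s, if anything falls off the work surface, if the arm or the gripper's body presses on something with over 40 N, if the wrist force passes 120 N, or if a joint passes its speed limit or range.

## Working session

There is one attempt and no reset: what is moved stays moved. The work goes in short steps, Python scripts to look and compute and a tool call to move; the robot and the scene stay as the last step left them, time stands still between calls to the robot, and variables do not carry over. Pictures are saved under pics/ and viewed, at most 10 in all, crops included, and the job is handed in when it is done.

Besides the shell and the picture viewer there is one more tool, called after "Emit:" by a JSON object that holds its "method" and its "body", one argument or row to a line. step_arm: Moves the arm, as the interface text tells. Its arguments: {"type":"object","properties":{"hand":{"type":"array","items":{"type":"number"}},"xyz":{"type":"array","items":{"type":"array","items":{"type":"number"}}},"rotation":{"type":"array","items":{"type":"array","items":{"type":"number"}}},"grip_force":{"type":"number"}},"required":["hand","xyz","rotation"]}

```bash
ls; mkdir -p pics
python3 - <<'E'
from station import ctrl, vision
import cv2
for n in("side","top"):
    cv2.imwrite(f"pics/{n}0.png",vision.read_camera(n)); print(n,vision.calibration(n))
s=ctrl.observe(); print(s, ctrl.tcp_to_tips)
E
```

```text
pics
side {'vertical_fov': 47.03409429184519, 'cx': 313.5618324184765, 'cy': 243.79287502875496, 'xyz': array([0.54318432, 0.99601948, 0.50977024]), 'orientation': array([[-0.99949644,  0.0051259 , -0.03131426],
       [ 0.03073457,  0.40176082, -0.91522873],
       [ 0.00788947, -0.91573029, -0.40171605]])}
top {'vertical_fov': 46.55710929772214, 'cx': 314.9411315205502, 'cy': 242.04743564794532, 'xyz': array([0.37968011, 0.07015419, 1.05958893]), 'orientation': array([[-0.02201437, -0.99433685,  0.10396925],
       [-0.99965871,  0.02335586,  0.01170287],
       [-0.01406489, -0.10367614, -0.99451166]])}
{'t': 0.1, 'joint_pos': array([ 1.52661491e+00,  3.85507649e-01,  6.71426886e-03, -4.71899628e-04,
       -1.19398546e+00, -2.58598980e-01]), 'dq': array([ 0.00019977, -0.00179485,  0.00239848, -0.00018557,  0.00152114,
        0.0001157 ]), 'joint_efforts': array([-5.89133742e-04, -3.93319166e+01,  1.88931119e+01,  4.19799954e+00,
       -2.57140353e-03,  8.34544636e-06]), 'tool_pos': array([0.18618719, 0.5960963 , 0.24928968]), 'tool_rot': array([[ 9.54459237e-01, -2.98340893e-01, -5.25924225e-04],
       [-2.98341345e-01, -9.54457226e-01, -1.96115773e-03],
       [ 8.31213710e-05,  2.02875005e-03, -9.99997939e-01]]), 'wrist_force': array([ 0.43584554,  0.57773571, -0.20111776]), 'wrist_torque': array([0.01741898, 0.01470362, 0.03332209]), 'gripper_force': 0.0, 'finger_gap': 1.0005381416182981} 0.019
```

View pics/top0.png

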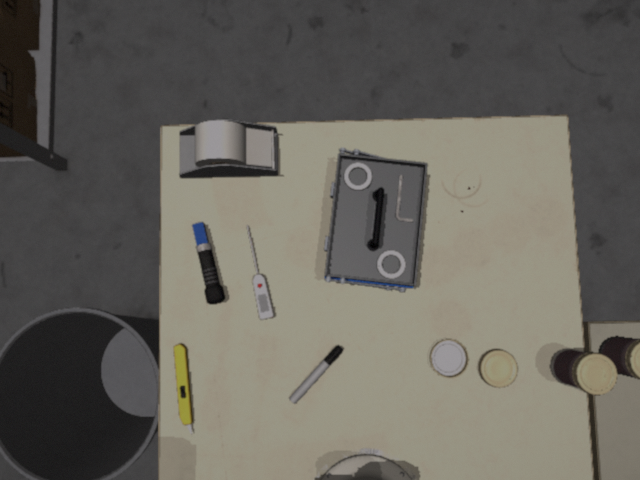

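View pics/side0.png

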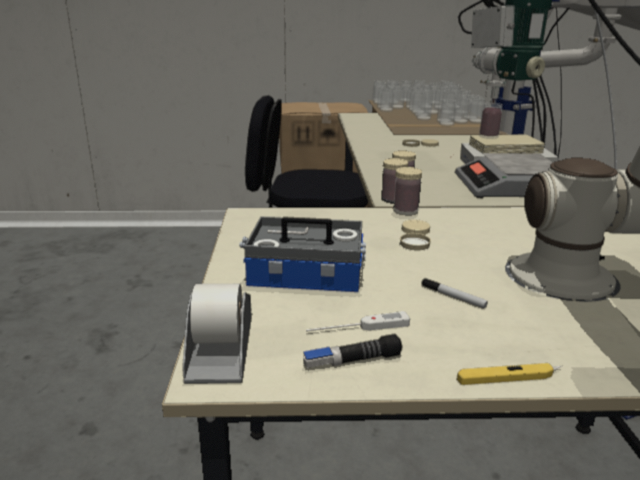

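The top view shows the kit at about (377,220) with its handle running from (380,192) to (373,245). The refractometer lies at about (208,262), with its flap pointing away from the robot, and the thermometer is at (262,290). The side view shows the handle at about (307,225) and the refractometer at (352,350).

```bash
cat > h.py <<'E'
import numpy as np, cv2
from station import ctrl, vision
def cam(n):
    c=vision.calibration(n); f=240/np.tan(np.radians(c["vertical_fov"]/2))
    return c,f
def plane(n,uv,z):
    c,f=cam(n); uv=np.atleast_2d(uv).astype(float)
    d=np.c_[(uv[:,0]-c["cx"])/f,(uv[:,1]-c["cy"])/f,np.ones(len(uv))]@np.array(c["orientation"]).T
    return c["xyz"]+d*((z-c["xyz"][2])/d[:,2])[:,None]
def proj(n,p):
    c,f=cam(n); q=(np.atleast_2d(p)-c["xyz"])@np.array(c["orientation"])
    return np.c_[f*q[:,0]/q[:,2]+c["cx"],f*q[:,1]/q[:,2]+c["cy"]]
def blob(im,m,box):
    x0,y0,x1,y1=box; k=np.zeros(m.shape,np.uint8); k[y0:y1,x0:x1]=m[y0:y1,x0:x1]
    n,l,s,c=cv2.connectedComponentsWithStats(k); i=1+np.argmax(s[1:,4])
    pts=np.argwhere(l==i)[:,::-1].astype(np.float32)
    r=cv2.minAreaRect(pts); return pts,r,cv2.boxPoints(r)
E
python3 - <<'E'
from h import *
np.set_printoptions(precision=4,suppress=True)
for n,bh,br,bb in(("top",(365,180,395,256),(190,215,230,310),(185,215,225,250)),("side",(275,212,340,245),(295,330,410,372),(295,330,335,372))):
    im=cv2.imread(f"pics/{n}0.png"); g=im.max(2); b=im.astype(int)
    dark=(g<45).astype(np.uint8); blue=((b[...,0]>b[...,2]+50)).astype(np.uint8)
    p,r,bx=blob(im,dark,bh); print(n,"handle",len(p),r); print(plane(n,bx,.112))
    p,r,bx=blob(im,dark,br); print(" tube",len(p),r,p.min(0),p.max(0)); print(plane(n,bx,.016)); print(plane(n,r[0],.016))
    p,r,bx=blob(im,blue,bb); print(" flap",len(p),r); print(plane(n,bx,.02)); print(plane(n,r[0],.02))
im=cv2.imread("pics/top0.png"); b=im.astype(int)
# tray rim: non-bench region (bench is yellowish: r-b large)
m=((b[...,2]-b[...,0])<15).astype(np.uint8)
p,r,bx=blob(im,m,(310,135,445,300)); print("tray",r);print(bx);print(plane("top",bx,.087)); print(plane("top",r[0],.087))
print(proj("top",[[0,0,0.]]))
crop=np.vstack([np.hstack([cv2.resize(im[140:300,310:440],(390,480),interpolation=2),cv2.resize(im[210:310,180:280],(400,480)[0:1]*1+(480,),interpolation=2)])])
cv2.imwrite("pics/c0.png",crop)
E
```

```text
top handle 514 ((376.0643310546875, 218.85643005371094), (11.442927360534668, 62.587833404541016), 5.710592269897461)
[[ 0.464  -0.0075  0.112 ]
 [ 0.5715 -0.0217  0.112 ]
 [ 0.569  -0.0412  0.112 ]
 [ 0.4616 -0.0268  0.112 ]]
 tube 698 ((210.23532104492188, 276.4411926269531), (53.35783767700195, 17.70509910583496), 75.96376037597656) [199. 250.] [224. 303.]
[[0.4739 0.3084 0.016 ]
 [0.4813 0.2759 0.016 ]
 [0.3837 0.252  0.016 ]
 [0.3765 0.2841 0.016 ]]
[[0.4286 0.28   0.016 ]]
 flap 208 ((199.66470336914062, 233.2411651611328), (20.283000946044922, 10.304197311401367), 77.47119140625)
[[0.5271 0.3126 0.02  ]
 [0.5309 0.2936 0.02  ]
 [0.4932 0.2854 0.02  ]
 [0.4894 0.3043 0.02  ]]
[[0.5101 0.299  0.02  ]]
side handle 466 ((306.45562744140625, 230.9752655029297), (52.127994537353516, 24.156875610351562), 2.602562189102173)
[[ 0.5728  0.0803  0.112 ]
 [ 0.5737 -0.0414  0.112 ]
 [ 0.4698 -0.0272  0.112 ]
 [ 0.4793  0.0921  0.112 ]]
 tube 771 ((370.4594421386719, 349.2567443847656), (20.385475158691406, 60.33442687988281), 80.53767395019531) [342. 335.] [400. 362.]
[[0.4767 0.2652 0.016 ]
 [0.3778 0.2387 0.016 ]
 [0.3822 0.2945 0.016 ]
 [0.4755 0.3179 0.016 ]]
[[0.4288 0.28   0.016 ]]
 flap 200 ((317.562255859375, 352.83209228515625), (7.740118980407715, 26.721837997436523), 79.3803482055664)
[[0.5327 0.2898 0.02  ]
 [0.4917 0.2774 0.02  ]
 [0.4907 0.2976 0.02  ]
 [0.5308 0.3094 0.02  ]]
[[0.5116 0.2937 0.02  ]]
tray ((376.0832214355469, 219.7788543701172), (98.38570404052734, 137.7781982421875), 6.581944942474365)
[[319.3182 282.5752]
 [335.111  145.7051]
 [432.8482 156.9825]
 [417.0555 293.8526]]
[[ 0.4103  0.0755  0.087 ]
 [ 0.6533  0.0418  0.087 ]
 [ 0.6283 -0.1311  0.087 ]
 [ 0.387  -0.0932  0.087 ]]
[[ 0.5182 -0.0267  0.087 ]]
[[366.3467 509.4163]]
```

View pics/c0.png

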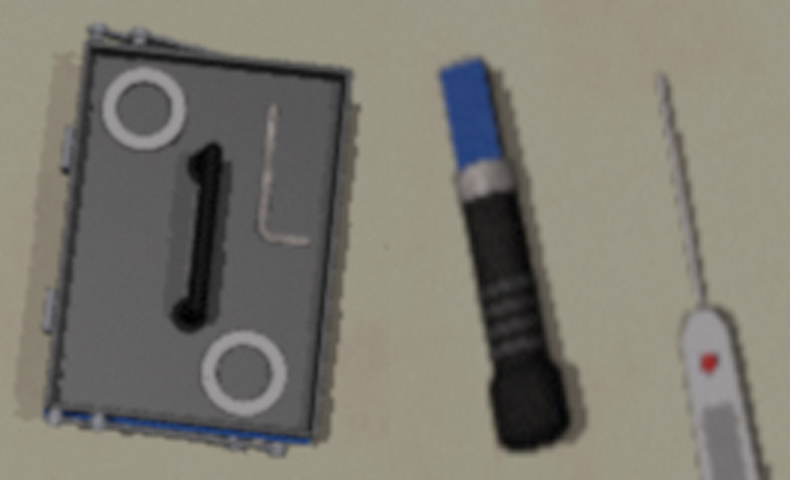

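The crop shows the tray rim corners at about (340,155), (426,163), (414,287) and (329,277). The bar runs from about (380.7,190) to (373.3,246). The refractometer lies clear of everything nearby.

Run:
```python
from h import *
np.set_printoptions(precision=4,suppress=True)
c=plane("top",[[340,155],[426,163.3],[414.3,286.7],[329,277.3]],.087); print(c,c.mean(0))
d=np.diff(np.vstack([c,c[:1]]),axis=0); print(np.linalg.norm(d,axis=1),np.degrees(np.arctan2(d[:,1],d[:,0])))
h=plane("top",[[380.7,190],[373.3,246]],.116); print(h,h.mean(0))
# side view: bar centreline from top-dark columns
im=cv2.imread("pics/side0.png").max(2)
dark=im<45
for u in (290,300,308,316,324):
    v=np.where(dark[212:245,u])[0]+212; print(u,v)
print(proj("side",h),proj("side",[[.516,-.0255,.112]]))
```

```text
[[ 0.6361  0.0335  0.087 ]
 [ 0.6172 -0.1185  0.087 ]
 [ 0.3995 -0.089   0.087 ]
 [ 0.4191  0.0585  0.087 ]] [ 0.518  -0.0289  0.087 ]
[0.1532 0.2197 0.1488 0.2185] [-97.1117 172.275   82.4213  -6.5544]
[[ 0.5654 -0.0335  0.116 ]
 [ 0.4693 -0.0176  0.116 ]] [ 0.5173 -0.0255  0.116 ]
290 [219 220 221 222]
300 [219 220 221 222 223]
308 [219 220 221 222 223]
316 [220 221 222 223 224]
324 [220 221 222 223 224 240 241 242]
[[285.0088 217.2629]
 [333.6464 219.9577]] [[309.855  220.4874]]
```

```bash
cat >> h.py <<'E'
from scipy.spatial.transform import Rotation as Ro
K=np.array([.5173,-.0268]); A=np.radians(-97.4)
ex=np.array([np.cos(A),np.sin(A)]); ey=np.array([-ex[1],ex[0]])
def kit(x,y,z): return np.r_[K+ex*x+ey*y,z]      # kit metres -> world
def tray(a):  a+=np.pi/6; return kit(.113-.130*np.cos(a),0,.047+.130*np.sin(a))
def rel(targets,yaw_y=A):
    """tool shifts (mm) and turn (deg) from the measured pose; yaw_y = heading of tool y"""
    s=ctrl.observe(); R=np.array(s["tool_rot"]); y=np.array([np.cos(yaw_y),np.sin(yaw_y),0]); z=np.array([0,0,-1.])
    T=np.c_[np.cross(y,z),y,z]
    print("t %.2f pos %s F %s gap %.3f"%(s["t"],np.round(s["tool_pos"],4),np.round(s["wrist_force"],1),s["finger_gap"]))
    print("turn",np.round(np.degrees(Ro.from_matrix(R.T@T).as_rotvec()),1))
    for t in np.atleast_2d(targets): print(np.round(1e3*R.T@(t-s["tool_pos"]),1), np.round(t,4))
E
python3 -c "
from h import *
rel([tray(0)+[0,0,.09],tray(0)])"
```

```text
t 0.10 pos [0.1862 0.5961 0.2493] F [ 0.4  0.6 -0.2] gap 1.001
turn [  0.1   0.  -10. ]
[501.9 496.1  48.3] [ 0.5172 -0.0272  0.202 ]
[501.9 495.9 138.3] [ 0.5172 -0.0272  0.112 ]
```

Emit:
{"method": "step_arm", "body": {
  "hand": [0.085,0.085,0.085,0.085,0.085],
  "xyz": [
    [43,42,2],
    [86,84,4],
    [129,126,6],
    [172,168,8],
    [215,210,10]
  ],
  "rotation": [
    [0,0,-2],
    [0,0,-4],
    [0,0,-6],
    [0,0,-8],
    [0,0,-10]
  ]
}}

```text
t: 0.72
tool_pos: [0.3349, 0.3196, 0.2397]
tool_rot: [[0.992, -0.126, -0.0], [-0.126, -0.992, -0.0], [-0.0, 0.0, -1.0]]
wrist_force: [0.0, 0.4, 0.1]
finger_gap: 0.995
gripper_force: 0.0
```

I gave those shifts in mm, but the tool takes metres. The row speed limit clamped the move and it went the right way with no harm done. From here on I'll use metres.

```bash
python3 -c "
from h import *
rel([tray(0)+[0,0,.09]])"
```

```text
t 0.72 pos [0.3349 0.3196 0.2397] F [0.  0.4 0.1] gap 0.995
turn [0.  0.  0.2]
[224.6 321.   37.7] [ 0.5172 -0.0272  0.202 ]
```

Emit:
{"method": "step_arm", "body": {
  "hand": [0.085,0.085,0.085,0.085,0.085],
  "xyz": [
    [0.03,0.04,0.0],
    [0.06,0.08,0.0],
    [0.09,0.12,0.0],
    [0.12,0.16,0.0],
    [0.15,0.2,0.0]
  ],
  "rotation": [
    [0,0,0],
    [0,0,0],
    [0,0,0],
    [0,0,0],
    [0,0,0]
  ]
}}

```text
t: 1.35
tool_pos: [0.4581, 0.1025, 0.2398]
tool_rot: [[0.992, -0.128, -0.0], [-0.128, -0.992, 0.0], [-0.0, -0.0, -1.0]]
wrist_force: [0.7, 0.6, -0.5]
finger_gap: 0.993
gripper_force: 0.0
```

```bash
python3 -c "
from h import *
rel([tray(0)+[0,0,.09]])"
```

```text
t 1.35 pos [0.4581 0.1025 0.2398] F [ 0.7  0.6 -0.5] gap 0.993
turn [-0.   0.   0.1]
[ 75.3 121.1  37.8] [ 0.5172 -0.0272  0.202 ]
```

Emit:
{"method": "step_arm", "body": {
  "hand": [0.085,0.085,0.085,0.085,0.085],
  "xyz": [
    [0.03,0.045,0.015],
    [0.06,0.09,0.03],
    [0.075,0.12,0.045],
    [0.075,0.12,0.045],
    [0.075,0.12,0.045]
  ],
  "rotation": [
    [0,0,0],
    [0,0,0],
    [0,0,0],
    [0,0,0],
    [0,0,0]
  ]
}}

```text
t: 1.98
tool_pos: [0.5166, -0.0245, 0.1948]
tool_rot: [[0.992, -0.128, -0.0], [-0.128, -0.992, -0.0], [-0.0, 0.0, -1.0]]
wrist_force: [0.1, 0.7, 0.4]
finger_gap: 0.994
gripper_force: 0.0
```

```bash
python3 -c "
from h import *
rel([tray(0)])
a=vision.read_camera('top')[130:310,300:460];b=vision.read_camera('side')[160:300,230:370]
cv2.imwrite('pics/c1.png',np.hstack([cv2.resize(a,(400,450)),cv2.resize(b,(400,450))]))"
```

```text
t 1.98 pos [ 0.5166 -0.0245  0.1948] F [0.1 0.7 0.4] gap 0.994
turn [0. 0. 0.]
[ 1.   2.6 82.8] [ 0.5172 -0.0272  0.112 ]
```

View pics/c1.png

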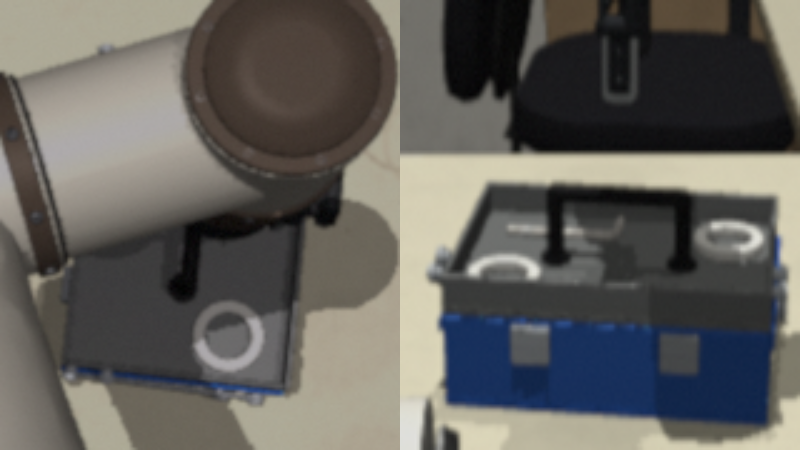

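The crop shows the fingers straddling the handle's middle at crop (620,60), above the bar at (620,195). I'll descend to the bar and close gently.

Emit:
{"method": "step_arm", "body": {
  "hand": [0.085,0.085,0.085,0.085,0.085],
  "xyz": [
    [0.001,0.002,0.025],
    [0.001,0.002,0.05],
    [0.001,0.002,0.07],
    [0.001,0.002,0.082],
    [0.001,0.002,0.082]
  ],
  "rotation": [
    [0,0,0],
    [0,0,0],
    [0,0,0],
    [0,0,0],
    [0,0,0]
  ]
}}

```text
t: 2.7
tool_pos: [0.5173, -0.0261, 0.1127]
tool_rot: [[0.992, -0.127, -0.001], [-0.127, -0.992, -0.0], [-0.001, 0.0, -1.0]]
wrist_force: [0.5, -0.0, 0.3]
finger_gap: 0.997
gripper_force: 0.0
```

Emit:
{"method": "step_arm", "body": {
  "hand": [0.04,0.02,0.005,0.005,0.005],
  "xyz": [
    [0,0,0],
    [0,0,0],
    [0,0,0],
    [0,0,0],
    [0,0,0]
  ],
  "rotation": [
    [0,0,0],
    [0,0,0],
    [0,0,0],
    [0,0,0],
    [0,0,0]
  ],
  "grip_force": 30
}}

```text
t: 3.32
tool_pos: [0.5175, -0.0271, 0.1132]
tool_rot: [[0.992, -0.128, -0.0], [-0.128, -0.992, -0.001], [0.0, 0.001, -1.0]]
wrist_force: [-0.1, -3.2, 1.4]
finger_gap: 0.127
gripper_force: 29.2
```

```bash
python3 -c "
from h import *
rel([tray(a) for a in np.radians(np.arange(0,106,7.5))])"
```

```text
t 3.33 pos [ 0.5175 -0.0271  0.1132] F [-0.1 -3.2  1.4] gap 0.127
turn [ 0. -0.  0.]
[-0.2  0.1  1.2] [ 0.5172 -0.0272  0.112 ]
[ -0.3   9.6 -12.9] [ 0.516  -0.0366  0.1261]
[ -0.3  20.8 -25.7] [ 0.5146 -0.0477  0.1389]
[ -0.3  33.6 -36.9] [ 0.5129 -0.0604  0.1501]
[ -0.3  47.7 -46.3] [ 0.5111 -0.0744  0.1596]
[ -0.3  63.  -53.8] [ 0.5092 -0.0895  0.1671]
[ -0.3  79.1 -59.3] [ 0.5071 -0.1055  0.1726]
[ -0.3  95.8 -62.6] [ 0.5049 -0.122   0.1759]
[ -0.3 112.8 -63.7] [ 0.5027 -0.1389  0.177 ]
[ -0.3 129.7 -62.6] [ 0.5006 -0.1557  0.1759]
[ -0.4 146.4 -59.2] [ 0.4984 -0.1722  0.1726]
[ -0.4 162.5 -53.8] [ 0.4963 -0.1882  0.1671]
[ -0.4 177.7 -46.2] [ 0.4944 -0.2033  0.1596]
[ -0.4 191.9 -36.8] [ 0.4926 -0.2173  0.1501]
[ -0.4 204.7 -25.6] [ 0.4909 -0.23    0.1389]
```

Emit:
{"method": "step_arm", "body": {
  "hand": [0.005,0.005,0.005,0.005,0.005],
  "xyz": [
    [0,0.0045,-0.007],
    [0,0.0095,-0.014],
    [0,0.0207,-0.0268],
    [0,0.0335,-0.038],
    [0,0.0476,-0.0475]
  ],
  "rotation": [
    [0,0,0],
    [0,0,0],
    [0,0,0],
    [0,0,0],
    [0,0,0]
  ]
}}

```text
t: 3.95
tool_pos: [0.5109, -0.0749, 0.1613]
tool_rot: [[0.992, -0.128, -0.0], [-0.128, -0.992, 0.0], [-0.0, -0.0, -1.0]]
wrist_force: [1.9, -0.2, -6.0]
finger_gap: 0.125
gripper_force: 29.3
```

```bash
python3 -c "
from h import *
rel([tray(a) for a in np.radians(np.arange(30,106,7.5))])"
```

```text
t 3.95 pos [ 0.5109 -0.0749  0.1613] F [ 1.9 -0.2 -6. ] gap 0.125
turn [-0.  0.  0.]
[ 0.1 -0.5  1.8] [ 0.5111 -0.0744  0.1596]
[ 0.1 14.8 -5.8] [ 0.5092 -0.0895  0.1671]
[  0.1  30.9 -11.2] [ 0.5071 -0.1055  0.1726]
[  0.1  47.5 -14.6] [ 0.5049 -0.122   0.1759]
[  0.1  64.5 -15.7] [ 0.5027 -0.1389  0.177 ]
[  0.1  81.5 -14.6] [ 0.5006 -0.1557  0.1759]
[  0.1  98.2 -11.2] [ 0.4984 -0.1722  0.1726]
[ 1.000e-01  1.143e+02 -5.800e+00] [ 0.4963 -0.1882  0.1671]
[1.000e-01 1.295e+02 1.700e+00] [ 0.4944 -0.2033  0.1596]
[  0.  143.7  11.2] [ 0.4926 -0.2173  0.1501]
[  0.  156.4  22.4] [ 0.4909 -0.23    0.1389]
```

Forces are low. I'll carry on along the arc.

Emit:
{"method": "step_arm", "body": {
  "hand": [0.005,0.005,0.005,0.005,0.005],
  "xyz": [
    [0,0.0153,-0.0075],
    [0,0.0314,-0.013],
    [0,0.048,-0.0164],
    [0,0.065,-0.0175],
    [0,0.082,-0.0164]
  ],
  "rotation": [
    [0,0,0],
    [0,0,0],
    [0,0,0],
    [0,0,0],
    [0,0,0]
  ]
}}

```text
t: 4.58
tool_pos: [0.4999, -0.1567, 0.177]
tool_rot: [[0.992, -0.128, -0.002], [-0.128, -0.992, -0.001], [-0.002, 0.001, -1.0]]
wrist_force: [-3.4, 0.9, 1.5]
finger_gap: 0.129
gripper_force: 29.9
```

Emit:
{"method": "step_arm", "body": {
  "hand": [0.005,0.005,0.005,0.005,0.005],
  "xyz": [
    [0,0.0167,0.0033],
    [0,0.0328,0.0087],
    [0,0.048,0.0162],
    [0,0.0622,0.0257],
    [0,0.0715,0.0335]
  ],
  "rotation": [
    [0,0,0],
    [0,0,0],
    [0,0,0],
    [0,0,0],
    [0,0,0]
  ]
}}

```text
t: 5.2
tool_pos: [0.4902, -0.228, 0.142]
tool_rot: [[0.992, -0.129, -0.003], [-0.129, -0.992, -0.001], [-0.003, 0.001, -1.0]]
wrist_force: [-4.4, -2.3, -1.0]
finger_gap: 0.128
gripper_force: 29.7
```

```bash
python3 -c "
from h import *
rel([tray(1.83)])
cv2.imwrite('pics/c2.png',vision.read_camera('side'))"
```

```text
t 5.20 pos [ 0.4902 -0.228   0.142 ] F [-4.4 -2.3 -1. ] gap 0.128
turn [ 0.1  0.2 -0. ]
[1.  1.6 2.9] [ 0.4909 -0.2298  0.1392]
```

Emit:
{"method": "step_arm", "body": {
  "hand": [0.005,0.03,0.085,0.085,0.085],
  "xyz": [
    [0.001,0.001,0.0015],
    [0.001,0.001,0.0015],
    [0.001,0.001,0.0015],
    [0.001,0.001,0.0015],
    [0.001,0.001,0.0015]
  ],
  "rotation": [
    [0,0,0],
    [0,0,0],
    [0,0,0],
    [0,0,0],
    [0,0,0]
  ]
}}

```text
t: 5.88
tool_pos: [0.4931, -0.2271, 0.1419]
tool_rot: [[0.992, -0.127, 0.001], [-0.127, -0.992, -0.0], [0.001, 0.0, -1.0]]
wrist_force: [0.1, 0.5, -0.3]
finger_gap: 0.959
gripper_force: 0.0
```

Emit:
{"method": "step_arm", "body": {
  "hand": [0.085,0.085,0.085,0.085,0.085],
  "xyz": [
    [0,0,-0.02],
    [0,0,-0.05],
    [0,0,-0.08],
    [0,0,-0.1],
    [0,-0.03,-0.1]
  ],
  "rotation": [
    [0,0,0],
    [0,0,0],
    [0,0,0],
    [0,0,0],
    [0,0,0]
  ]
}}

```text
t: 6.5
tool_pos: [0.4976, -0.1981, 0.2439]
tool_rot: [[0.992, -0.13, 0.005], [-0.13, -0.992, -0.001], [0.005, 0.0, -1.0]]
wrist_force: [0.0, 0.4, -0.4]
finger_gap: 0.993
gripper_force: 0.0
```

```bash
python3 -c "
from h import *
g=np.array([.4365,.2818]); yy=np.radians(13-90)
rel([np.r_[g,.15],np.r_[g,.024]],yy)"
```

```text
t 6.50 pos [ 0.4976 -0.1981  0.2439] F [ 0.   0.4 -0.4] gap 0.993
turn [  0.1  -0.3 -20.5]
[-123.3 -468.    93.2] [0.4365 0.2818 0.15  ]
[-124.  -468.   219.2] [0.4365 0.2818 0.024 ]
```

Emit:
{"method": "step_arm", "body": {
  "hand": [0.085,0.085,0.085,0.085,0.085],
  "xyz": [
    [-0.014,-0.052,0],
    [-0.028,-0.104,0],
    [-0.042,-0.156,0],
    [-0.056,-0.208,0],
    [-0.07,-0.26,0]
  ],
  "rotation": [
    [0,0,-4],
    [0,0,-8],
    [0,0,-12],
    [0,0,-16],
    [0,0,-20.5]
  ]
}}

```text
t: 7.12
tool_pos: [0.4599, 0.0713, 0.2422]
tool_rot: [[0.973, 0.231, 0.001], [0.231, -0.973, 0.001], [0.001, -0.0, -1.0]]
wrist_force: [-0.1, 0.2, -0.4]
finger_gap: 0.993
gripper_force: 0.0
```

```bash
python3 -c "
from h import *
g=np.array([.4365,.2818]); yy=np.radians(13-90)
rel([np.r_[g,.12]],yy)"
```

```text
t 7.12 pos [0.4599 0.0713 0.2422] F [-0.1  0.2 -0.4] gap 0.993
turn [-0.  -0.1  0.3]
[  25.5 -210.2  122.3] [0.4365 0.2818 0.12  ]
```

Emit:
{"method": "step_arm", "body": {
  "hand": [0.085,0.085,0.085,0.085,0.085],
  "xyz": [
    [0.007,-0.055,0.02],
    [0.014,-0.11,0.045],
    [0.02,-0.165,0.07],
    [0.025,-0.208,0.09],
    [0.025,-0.208,0.105]
  ],
  "rotation": [
    [0,0,0],
    [0,0,0],
    [0,0,0],
    [0,0,0],
    [0,0,0]
  ]
}}

```text
t: 7.75
tool_pos: [0.437, 0.2804, 0.1359]
tool_rot: [[0.973, 0.232, 0.0], [0.232, -0.973, 0.0], [0.001, -0.0, -1.0]]
wrist_force: [-0.1, -0.0, 0.0]
finger_gap: 0.995
gripper_force: 0.0
```

```bash
python3 -c "
from h import *
g=np.array([.4365,.2818]); yy=np.radians(13-90)
rel([np.r_[g,.024]],yy)
a=vision.read_camera('top')[90:300,160:440]
b=vision.read_camera('side')[190:400,250:450]
cv2.imwrite('pics/c3.png',np.hstack([cv2.resize(a,(400,300)),cv2.resize(b,(400,300))]))"
```

```text
t 7.75 pos [0.437  0.2804 0.1359] F [-0.1 -0.   0. ] gap 0.995
turn [-0.  -0.   0.4]
[ -0.2  -1.4 111.9] [0.4365 0.2818 0.024 ]
```

View pics/c3.png

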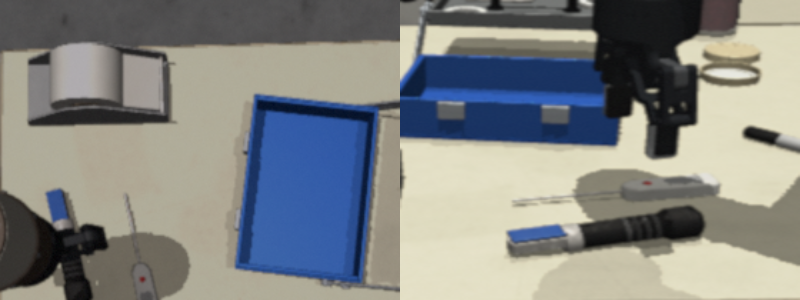

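The tray rests open and the box is empty; its rim corners are at crop (254,96), (377,108), (360,282) and (237,267). The fingers are over the tube, so I'll descend.

Emit:
{"method": "step_arm", "body": {
  "hand": [0.085,0.085,0.085,0.085,0.085],
  "xyz": [
    [0,-0.001,0.04],
    [0,-0.001,0.08],
    [0,-0.001,0.1],
    [0,-0.001,0.111],
    [0,-0.001,0.111]
  ],
  "rotation": [
    [0,0,0],
    [0,0,0],
    [0,0,0],
    [0,0,0],
    [0,0,0]
  ]
}}

```text
t: 8.48
tool_pos: [0.4374, 0.278, 0.0261]
tool_rot: [[0.974, 0.227, 0.0], [0.227, -0.974, -0.0], [0.0, 0.0, -1.0]]
wrist_force: [-0.3, 0.8, 0.5]
finger_gap: 0.994
gripper_force: 0.0
```

Emit:
{"method": "step_arm", "body": {
  "hand": [0.05,0.03,0.02,0.015,0.015],
  "xyz": [
    [0,0,0],
    [0,0,0],
    [0,0,0],
    [0,0,0],
    [0,0,0]
  ],
  "rotation": [
    [0,0,0],
    [0,0,0],
    [0,0,0],
    [0,0,0],
    [0,0,0]
  ],
  "grip_force": 45
}}

```text
t: 9.1
tool_pos: [0.4374, 0.2791, 0.0267]
tool_rot: [[0.974, 0.228, 0.001], [0.228, -0.974, 0.001], [0.001, -0.001, -1.0]]
wrist_force: [-1.9, 0.9, 5.4]
finger_gap: 0.35
gripper_force: 44.1
```

Emit:
{"method": "step_arm", "body": {
  "hand": [0.015,0.015,0.015,0.015,0.015],
  "xyz": [
    [0,0,-0.01],
    [0,0,-0.03],
    [0,0,-0.06],
    [0,0,-0.1],
    [0,0,-0.13]
  ],
  "rotation": [
    [0,0,0],
    [0,0,0],
    [0,0,0],
    [0,0,0],
    [0,0,0]
  ]
}}

```text
t: 9.72
tool_pos: [0.4369, 0.2783, 0.1574]
tool_rot: [[0.974, 0.227, 0.0], [0.227, -0.974, 0.0], [0.0, -0.0, -1.0]]
wrist_force: [0.7, 0.2, -2.3]
finger_gap: 0.347
gripper_force: 44.9
```

Run:
```python
from h import *
im=vision.read_camera("side"); cv2.imwrite("pics/c4.png",im[120:400,220:500])
c=plane("top",np.array([[254,96],[377,108],[360,282],[237,267]])/1.4286+[160,90],.06)
d=np.diff(np.vstack([c,c[:1]]),axis=0); print(c.mean(0),np.linalg.norm(d,axis=1),np.degrees(np.arctan2(d[:,1],d[:,0])))
rel([kit(0,-.02,.15),kit(0,-.02,.028)])
```

```text
[ 0.51968575 -0.02715112  0.06      ] [0.15762955 0.2228051  0.1545304  0.21988553] [-97.16636288 172.13467351  81.75708176  -7.05993204]
t 9.78 pos [0.4387 0.2799 0.1613] F [1.6 0.7 0.8] gap 0.349
turn [-0.3 -0.4 20.6]
[-12.3 309.5  10.1] [ 0.4975 -0.0242  0.15  ]
[-13.2 310.  132.1] [ 0.4975 -0.0242  0.028 ]
```

View pics/c4.png

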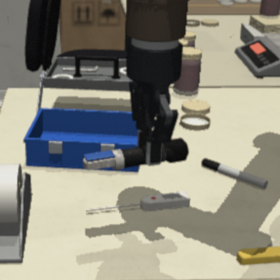

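The refractometer hangs level in the jaws at crop (140,155) and is clear of the bench. Next I'll carry it over the box.

Emit:
{"method": "step_arm", "body": {
  "hand": [0.015,0.015,0.015,0.015,0.015],
  "xyz": [
    [-0.001,0.03,0],
    [-0.003,0.07,0],
    [-0.005,0.115,0],
    [-0.007,0.16,0],
    [-0.008,0.2,0]
  ],
  "rotation": [
    [0,0,4],
    [0,0,8],
    [0,0,12],
    [0,0,16],
    [0,0,20.5]
  ]
}}

```text
t: 10.4
tool_pos: [0.4741, 0.0802, 0.1553]
tool_rot: [[0.991, -0.131, -0.001], [-0.131, -0.991, -0.0], [-0.001, 0.001, -1.0]]
wrist_force: [-0.1, -0.1, -1.7]
finger_gap: 0.345
gripper_force: 45.0
```

```bash
python3 -c "
from h import *
rel([kit(0,-.02,.15),kit(0,-.02,.034)])"
```

```text
t 10.40 pos [0.4741 0.0802 0.1553] F [-0.1 -0.1 -1.7] gap 0.345
turn [ 0.   0.1 -0.1]
[ 36.9 100.5   5.3] [ 0.4975 -0.0242  0.15  ]
[ 37.  100.4 121.3] [ 0.4975 -0.0242  0.034 ]
```

Emit:
{"method": "step_arm", "body": {
  "hand": [0.015,0.015,0.015,0.015,0.015],
  "xyz": [
    [0.012,0.035,0],
    [0.026,0.07,0],
    [0.037,0.1,0.005],
    [0.038,0.101,0.025],
    [0.038,0.101,0.05]
  ],
  "rotation": [
    [0,0,0],
    [0,0,0],
    [0,0,0],
    [0,0,0],
    [0,0,0]
  ]
}}

```text
t: 11.02
tool_pos: [0.4993, -0.0237, 0.1051]
tool_rot: [[0.992, -0.13, 0.0], [-0.13, -0.992, 0.0], [0.0, -0.0, -1.0]]
wrist_force: [0.5, 0.4, -2.1]
finger_gap: 0.349
gripper_force: 45.0
```

```bash
python3 -c "
from h import *
rel([kit(0,-.02,.034)])
a=vision.read_camera('top')[110:310,300:500]
b=vision.read_camera('side')[180:300,220:380]
cv2.imwrite('pics/c5.png',np.hstack([cv2.resize(a,(400,400)),cv2.resize(b,(400,400))]))"
```

```text
t 11.03 pos [ 0.4993 -0.0237  0.1051] F [ 0.5  0.4 -2.1] gap 0.349
turn [-0.  -0.  -0.1]
[-1.8  0.7 71.1] [ 0.4975 -0.0242  0.034 ]
```

View pics/c5.png

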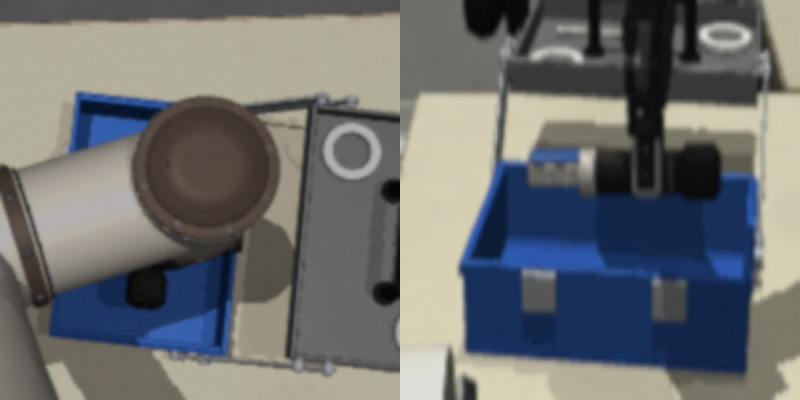

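The refractometer is centred inside the box opening, with its tube end at crop (147,288) and clear space all round. I'll lower it now.

Emit:
{"method": "step_arm", "body": {
  "hand": [0.015,0.015,0.015,0.015,0.015],
  "xyz": [
    [0,0,0.02],
    [0,0,0.04],
    [0,0,0.055],
    [0,0,0.065],
    [0,0,0.07]
  ],
  "rotation": [
    [0,0,0],
    [0,0,0],
    [0,0,0],
    [0,0,0],
    [0,0,0]
  ]
}}

```text
t: 11.75
tool_pos: [0.4997, -0.0229, 0.0358]
tool_rot: [[0.992, -0.128, 0.0], [-0.128, -0.992, -0.0], [0.0, 0.0, -1.0]]
wrist_force: [-0.1, -0.6, -2.4]
finger_gap: 0.352
gripper_force: 45.0
```

Emit:
{"method": "step_arm", "body": {
  "hand": [0.015,0.015,0.015,0.015,0.015],
  "xyz": [
    [0,0,0.001],
    [0,0,0.002],
    [0,0,0.0025],
    [0,0,0.0025],
    [0,0,0.0025]
  ],
  "rotation": [
    [0,0,0],
    [0,0,0],
    [0,0,0],
    [0,0,0],
    [0,0,0]
  ]
}}

```text
t: 12.38
tool_pos: [0.4997, -0.023, 0.0334]
tool_rot: [[0.992, -0.128, 0.0], [-0.128, -0.992, 0.0], [0.0, -0.0, -1.0]]
wrist_force: [-0.2, 0.3, -1.7]
finger_gap: 0.352
gripper_force: 45.0
```

Emit:
{"method": "step_arm", "body": {
  "hand": [0.015,0.015,0.015,0.015,0.015],
  "xyz": [
    [0,0,0.0005],
    [0,0,0.001],
    [0,0,0.0015],
    [0,0,0.002],
    [0,0,0.002]
  ],
  "rotation": [
    [0,0,0],
    [0,0,0],
    [0,0,0],
    [0,0,0],
    [0,0,0]
  ]
}}

```text
t: 13.0
tool_pos: [0.4995, -0.023, 0.0317]
tool_rot: [[0.992, -0.128, 0.0], [-0.128, -0.992, -0.0], [0.0, 0.0, -1.0]]
wrist_force: [-3.5, 1.2, 3.2]
finger_gap: 0.353
gripper_force: 45.5
```

The force has changed sign, so it is on the floor of the box. I'll open and rise.

Emit:
{"method": "step_arm", "body": {
  "hand": [0.032,0.04,0.06,0.085,0.085],
  "xyz": [
    [0,0,0],
    [0,0,0],
    [0,0,0],
    [0,0,0],
    [0,0,0]
  ],
  "rotation": [
    [0,0,0],
    [0,0,0],
    [0,0,0],
    [0,0,0],
    [0,0,0]
  ],
  "grip_force": 30
}}

```text
t: 13.62
tool_pos: [0.4996, -0.0231, 0.0313]
tool_rot: [[0.992, -0.128, 0.0], [-0.128, -0.992, -0.0], [0.0, -0.0, -1.0]]
wrist_force: [0.5, 0.2, 0.4]
finger_gap: 0.994
gripper_force: 0.0
```

Emit:
{"method": "step_arm", "body": {
  "hand": [0.085,0.085,0.085,0.085,0.085],
  "xyz": [
    [0,0,-0.015],
    [0,0,-0.06],
    [0,0,-0.12],
    [0,0,-0.18],
    [0,0,-0.215]
  ],
  "rotation": [
    [0,0,0],
    [0,0,0],
    [0,0,0],
    [0,0,0],
    [0,0,0]
  ]
}}

```text
t: 14.25
tool_pos: [0.5003, -0.023, 0.2499]
tool_rot: [[0.992, -0.128, 0.005], [-0.128, -0.992, 0.001], [0.005, -0.002, -1.0]]
wrist_force: [0.8, 0.2, -1.0]
finger_gap: 0.995
gripper_force: 0.0
```

```bash
python3 -c "
from h import *
rel([tray(1.83)+[0,0,.1]])
im=vision.read_camera('side'); cv2.imwrite('pics/c6.png',cv2.resize(im[150:310,220:420],(600,480)))"
```

```text
t 14.25 pos [ 0.5003 -0.023   0.2499] F [ 0.8  0.2 -1. ] gap 0.995
turn [-0.1 -0.3  0.1]
[ 17.1 206.3  10.5] [ 0.4909 -0.2298  0.2392]
```

View pics/c6.png

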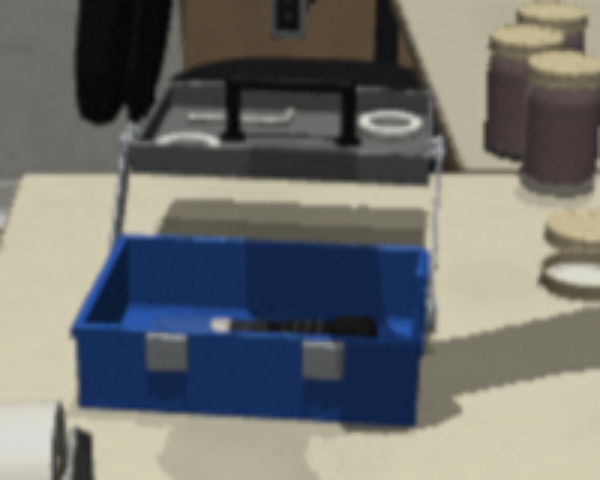

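The refractometer lies on the box floor at crop (300,325), and the tray is open with its bar at crop (290,85). Now I'll move back to the handle.

Emit:
{"method": "step_arm", "body": {
  "hand": [0.085,0.085,0.085,0.085,0.085],
  "xyz": [
    [0.004,0.05,0],
    [0.008,0.1,0],
    [0.013,0.15,0],
    [0.017,0.205,0],
    [0.017,0.206,0.01]
  ],
  "rotation": [
    [0,0,0],
    [0,0,0],
    [0,0,0],
    [0,0,0],
    [0,0,0]
  ]
}}

```text
t: 14.92
tool_pos: [0.4898, -0.2326, 0.2361]
tool_rot: [[0.991, -0.133, 0.001], [-0.133, -0.991, -0.001], [0.001, 0.0, -1.0]]
wrist_force: [0.2, 0.5, 0.1]
finger_gap: 0.991
gripper_force: 0.0
```

```bash
python3 -c "
from h import *
rel([tray(1.83)]); print(proj('side',[tray(1.83)]))"
```

```text
t 14.93 pos [ 0.4898 -0.2326  0.2361] F [0.2 0.5 0.1] gap 0.991
turn [ 0.  -0.  -0.2]
[ 0.7 -3.  96.9] [ 0.4909 -0.2298  0.1392]
[[318.59938908 177.31618469]]
```

The predicted bar pixel (318.6,177.3) agrees with the one I saw, (317,178). I'll descend and grip.

Emit:
{"method": "step_arm", "body": {
  "hand": [0.085,0.085,0.085,0.085,0.085],
  "xyz": [
    [0.001,-0.003,0.03],
    [0.001,-0.003,0.06],
    [0.001,-0.003,0.085],
    [0.001,-0.003,0.097],
    [0.001,-0.003,0.097]
  ],
  "rotation": [
    [0,0,0],
    [0,0,0],
    [0,0,0],
    [0,0,0],
    [0,0,0]
  ]
}}

```text
t: 15.55
tool_pos: [0.4911, -0.2262, 0.1386]
tool_rot: [[0.992, -0.127, -0.002], [-0.127, -0.992, 0.0], [-0.002, 0.0, -1.0]]
wrist_force: [-0.6, 0.3, 0.0]
finger_gap: 1.0
gripper_force: 0.0
```

Emit:
{"method": "step_arm", "body": {
  "hand": [0.04,0.02,0.005,0.005,0.005],
  "xyz": [
    [0,0,0],
    [0,0,0],
    [0,0,0],
    [0,0,0],
    [0,0,0]
  ],
  "rotation": [
    [0,0,0],
    [0,0,0],
    [0,0,0],
    [0,0,0],
    [0,0,0]
  ],
  "grip_force": 30
}}

```text
t: 16.18
tool_pos: [0.4916, -0.2286, 0.1409]
tool_rot: [[0.992, -0.127, 0.001], [-0.127, -0.992, -0.003], [0.001, 0.003, -1.0]]
wrist_force: [-2.0, -6.8, 4.4]
finger_gap: 0.126
gripper_force: 29.4
```

```bash
python3 -c "
from h import *
rel([tray(a) for a in np.radians(np.arange(105,-1,-7.5))])"
```

```text
t 16.18 pos [ 0.4916 -0.2286  0.1409] F [-2.  -6.8  4.4] gap 0.126
turn [ 0.2 -0.1  0.1]
[-0.5  1.5  2. ] [ 0.4909 -0.23    0.1389]
[ -0.5 -11.2  -9.3] [ 0.4926 -0.2173  0.1501]
[ -0.4 -25.3 -18.8] [ 0.4944 -0.2033  0.1596]
[ -0.4 -40.6 -26.3] [ 0.4963 -0.1882  0.1671]
[ -0.4 -56.7 -31.9] [ 0.4984 -0.1722  0.1726]
[ -0.3 -73.3 -35.2] [ 0.5006 -0.1557  0.1759]
[ -0.3 -90.3 -36.4] [ 0.5027 -0.1389  0.177 ]
[  -0.3 -107.3  -35.3] [ 0.5049 -0.122   0.1759]
[  -0.3 -124.   -32.1] [ 0.5071 -0.1055  0.1726]
[  -0.3 -140.1  -26.7] [ 0.5092 -0.0895  0.1671]
[  -0.2 -155.3  -19.2] [ 0.5111 -0.0744  0.1596]
[  -0.2 -169.5   -9.8] [ 0.5129 -0.0604  0.1501]
[  -0.2 -182.3    1.4] [ 0.5146 -0.0477  0.1389]
[  -0.2 -193.6   14.1] [ 0.516  -0.0366  0.1261]
[-2.000e-01 -2.031e+02  2.820e+01] [ 0.5172 -0.0272  0.112 ]
```

Emit:
{"method": "step_arm", "body": {
  "hand": [0.005,0.005,0.005,0.005,0.005],
  "xyz": [
    [0,-0.006,-0.006],
    [0,-0.0125,-0.0113],
    [0,-0.026,-0.0208],
    [0,-0.0413,-0.0283],
    [0,-0.0574,-0.0339]
  ],
  "rotation": [
    [0,0,0],
    [0,0,0],
    [0,0,0],
    [0,0,0],
    [0,0,0]
  ]
}}

```text
t: 16.8
tool_pos: [0.4996, -0.169, 0.1742]
tool_rot: [[0.992, -0.128, 0.002], [-0.128, -0.992, -0.0], [0.002, 0.0, -1.0]]
wrist_force: [2.5, -2.3, -1.0]
finger_gap: 0.122
gripper_force: 29.2
```

```bash
python3 -c "
from h import *
rel([tray(a) for a in np.radians(np.arange(75,20,-7.5))])"
```

```text
t 16.80 pos [ 0.4996 -0.169   0.1742] F [ 2.5 -2.3 -1. ] gap 0.122
turn [ 0.  -0.1  0. ]
[-0.8  3.3  1.6] [ 0.4984 -0.1722  0.1726]
[ -0.7 -13.4  -1.7] [ 0.5006 -0.1557  0.1759]
[ -0.7 -30.3  -2.8] [ 0.5027 -0.1389  0.177 ]
[ -0.7 -47.3  -1.7] [ 0.5049 -0.122   0.1759]
[ -0.7 -64.    1.6] [ 0.5071 -0.1055  0.1726]
[ -0.7 -80.1   7.1] [ 0.5092 -0.0895  0.1671]
[ -0.7 -95.3  14.6] [ 0.5111 -0.0744  0.1596]
[  -0.7 -109.5   24. ] [ 0.5129 -0.0604  0.1501]
```

Emit:
{"method": "step_arm", "body": {
  "hand": [0.005,0.005,0.005,0.005,0.005],
  "xyz": [
    [-0.0005,-0.0134,-0.003],
    [-0.0005,-0.0303,-0.004],
    [-0.0005,-0.0473,-0.003],
    [-0.0005,-0.064,0.0003],
    [-0.0005,-0.0801,0.0058]
  ],
  "rotation": [
    [0,0,0],
    [0,0,0],
    [0,0,0],
    [0,0,0],
    [0,0,0]
  ]
}}

```text
t: 17.42
tool_pos: [0.5104, -0.0885, 0.1675]
tool_rot: [[0.992, -0.127, 0.004], [-0.127, -0.992, 0.001], [0.004, -0.001, -1.0]]
wrist_force: [7.4, -2.4, -5.3]
finger_gap: 0.127
gripper_force: 29.2
```

```bash
python3 -c "
from h import *
rel([tray(a) for a in np.radians(np.r_[37.5,np.arange(32.5,-1,-2.5)])])"
```

```text
t 17.43 pos [ 0.5104 -0.0885  0.1675] F [ 7.4 -2.4 -5.3] gap 0.127
turn [-0.1 -0.2  0.1]
[-1.1  1.2  0.3] [ 0.5092 -0.0895  0.1671]
[-1.1 -9.1  5.1] [ 0.5105 -0.0793  0.1623]
[ -1.1 -14.    7.9] [ 0.5111 -0.0744  0.1596]
[ -1.1 -18.9  10.8] [ 0.5117 -0.0696  0.1566]
[ -1.1 -23.6  14. ] [ 0.5123 -0.0649  0.1535]
[ -1.1 -28.2  17.3] [ 0.5129 -0.0604  0.1501]
[ -1.1 -32.6  20.9] [ 0.5135 -0.056   0.1466]
[ -1.1 -36.8  24.6] [ 0.5141 -0.0518  0.1428]
[ -1.2 -40.9  28.6] [ 0.5146 -0.0477  0.1389]
[ -1.2 -44.9  32.7] [ 0.5151 -0.0438  0.1348]
[ -1.2 -48.6  36.9] [ 0.5156 -0.0401  0.1306]
[ -1.2 -52.1  41.4] [ 0.516  -0.0366  0.1261]
[ -1.2 -55.5  45.9] [ 0.5165 -0.0333  0.1216]
[ -1.2 -58.6  50.7] [ 0.5169 -0.0301  0.1168]
[ -1.2 -61.6  55.5] [ 0.5172 -0.0272  0.112 ]
```

Emit:
{"method": "step_arm", "body": {
  "hand": [0.005,0.005,0.005,0.005,0.005],
  "xyz": [
    [-0.001,-0.009,0.005],
    [-0.001,-0.0188,0.0103],
    [-0.001,-0.0281,0.0168],
    [-0.001,-0.0367,0.024],
    [-0.001,-0.0408,0.028]
  ],
  "rotation": [
    [0,0,0],
    [0,0,0],
    [0,0,0],
    [0,0,0],
    [0,0,0]
  ]
}}

```text
t: 18.05
tool_pos: [0.516, -0.0477, 0.1395]
tool_rot: [[0.992, -0.126, 0.007], [-0.126, -0.992, 0.001], [0.007, -0.002, -1.0]]
wrist_force: [9.3, -0.5, -3.0]
finger_gap: 0.128
gripper_force: 29.5
```

```bash
python3 -c "
from h import *
rel([tray(a) for a in np.radians(np.r_[np.arange(17.5,-1,-2.5)])])"
```

```text
t 18.05 pos [ 0.516  -0.0477  0.1395] F [ 9.3 -0.5 -3. ] gap 0.128
turn [-0.1 -0.4  0.1]
[-1.4  4.3 -3.4] [ 0.5141 -0.0518  0.1428]
[-1.4  0.2  0.6] [ 0.5146 -0.0477  0.1389]
[-1.4 -3.7  4.7] [ 0.5151 -0.0438  0.1348]
[-1.4 -7.5  8.9] [ 0.5156 -0.0401  0.1306]
[ -1.4 -11.   13.4] [ 0.516  -0.0366  0.1261]
[ -1.5 -14.3  18. ] [ 0.5165 -0.0333  0.1216]
[ -1.5 -17.5  22.7] [ 0.5169 -0.0301  0.1168]
[ -1.5 -20.4  27.5] [ 0.5172 -0.0272  0.112 ]
```

Emit:
{"method": "step_arm", "body": {
  "hand": [0.005,0.005,0.005,0.005,0.005],
  "xyz": [
    [0.001,-0.0038,0.004],
    [0.0015,-0.0075,0.0083],
    [0.002,-0.011,0.0128],
    [0.002,-0.0143,0.0174],
    [0.002,-0.0175,0.0221]
  ],
  "rotation": [
    [0,0,0],
    [0,0,0],
    [0,0,0],
    [0,0,0],
    [0,0,0]
  ]
}}

```text
t: 18.68
tool_pos: [0.5185, -0.0302, 0.1172]
tool_rot: [[0.992, -0.127, 0.004], [-0.127, -0.992, 0.002], [0.003, -0.002, -1.0]]
wrist_force: [5.6, 4.1, -0.4]
finger_gap: 0.128
gripper_force: 29.7
```

Emit:
{"method": "step_arm", "body": {
  "hand": [0.005,0.005,0.005,0.005,0.005],
  "xyz": [
    [0,-0.0006,0.001],
    [0,-0.0012,0.002],
    [0,-0.0018,0.003],
    [0,-0.0024,0.004],
    [0,-0.003,0.005]
  ],
  "rotation": [
    [0,0,0],
    [0,0,0],
    [0,0,0],
    [0,0,0],
    [0,0,0]
  ]
}}

```text
t: 19.3
tool_pos: [0.519, -0.0275, 0.1126]
tool_rot: [[0.992, -0.127, 0.003], [-0.127, -0.992, 0.002], [0.003, -0.002, -1.0]]
wrist_force: [3.5, 2.9, 6.9]
finger_gap: 0.132
gripper_force: 30.2
```

```bash
python3 -c "
from h import *
rel([tray(0)])"
```

```text
t 19.30 pos [ 0.519  -0.0275  0.1126] F [3.5 2.9 6.9] gap 0.132
turn [-0.1 -0.2  0.1]
[-1.7 -0.1  0.6] [ 0.5172 -0.0272  0.112 ]
```

Emit:
{"method": "step_arm", "body": {
  "hand": [0.005,0.005,0.005,0.005,0.005],
  "xyz": [
    [0,-0.0003,0.0005],
    [0,-0.0005,0.001],
    [0,-0.0005,0.001],
    [0,-0.0005,0.001],
    [0,-0.0005,0.001]
  ],
  "rotation": [
    [0,0,0],
    [0,0,0],
    [0,0,0],
    [0,0,0],
    [0,0,0]
  ]
}}

```text
t: 19.92
tool_pos: [0.519, -0.0275, 0.1126]
tool_rot: [[0.992, -0.127, 0.004], [-0.127, -0.992, 0.001], [0.004, -0.002, -1.0]]
wrist_force: [2.6, 4.9, 6.5]
finger_gap: 0.126
gripper_force: 30.4
```

Emit:
{"method": "step_arm", "body": {
  "hand": [0.02,0.04,0.085,0.085,0.085],
  "xyz": [
    [0,0,0],
    [0,0,0],
    [0,0,0],
    [0,0,0],
    [0,0,0]
  ],
  "rotation": [
    [0,0,0],
    [0,0,0],
    [0,0,0],
    [0,0,0],
    [0,0,0]
  ]
}}

```text
t: 20.55
tool_pos: [0.5172, -0.0292, 0.1112]
tool_rot: [[0.992, -0.128, -0.001], [-0.128, -0.992, -0.0], [-0.001, 0.0, -1.0]]
wrist_force: [-0.2, -0.4, -0.8]
finger_gap: 0.996
gripper_force: 0.0
```

Emit:
{"method": "step_arm", "body": {
  "hand": [0.085,0.085,0.085,0.085,0.085],
  "xyz": [
    [0,0,-0.02],
    [0,0,-0.05],
    [0,0,-0.09],
    [0,0,-0.12],
    [0,0,-0.13]
  ],
  "rotation": [
    [0,0,0],
    [0,0,0],
    [0,0,0],
    [0,0,0],
    [0,0,0]
  ]
}}

```text
t: 21.18
tool_pos: [0.5181, -0.029, 0.2432]
tool_rot: [[0.992, -0.128, 0.004], [-0.128, -0.992, 0.001], [0.003, -0.001, -1.0]]
wrist_force: [-1.2, 0.6, -0.5]
finger_gap: 0.994
gripper_force: 0.0
```

```bash
python3 -c "
from h import *
b=vision.read_camera('side'); a=cv2.imread('pics/side0.png')
f=lambda i:cv2.resize(i[190:310,225:385],(400,300))
cv2.imwrite('pics/c7.png',np.hstack([f(a),f(b)]))
for im in(a,b):
    d=im.max(2)<45; print([ (u,(np.where(d[212:232,u])[0]+212).tolist()) for u in(295,308,320)])"
```

```text
[(295, [219, 220, 221, 222]), (308, [219, 220, 221, 222, 223]), (320, [220, 221, 222, 223, 224])]
[(295, [219, 220, 221, 222, 223]), (308, [219, 220, 221, 222, 223, 224, 225]), (320, [220, 221, 222, 223, 224, 225])]
```

View pics/c7.png

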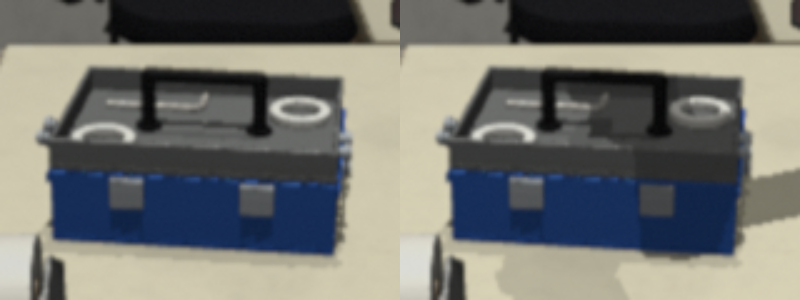

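The tray now (right) sits exactly as it did shut at the start (left), with the bar top on the same rows, 219–220. The gripper is clear, so I'll hand in.

```bash
python3 -c "
from station import ctrl
print(ctrl.hand_in())"
```

```text
the job is handed in; nothing more can be done
None
```

The job is done and handed in at about 21 s: I laid the refractometer in the compartment, lowered the tray fully shut over it, let go of the handle and moved the arm clear.

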